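Open the cam vice to its dwell and unload the turning tool

TASK

Turn the crank of the cam vice counter-clockwise (seen from above) until the follower plate rests on the cam's flat, so that the jaw stays open by itself when you let go; do this while the turning tool is still in the vice. Then take that turning tool out and lay it down flat in the shallow metal tray, without letting it fall, and leave the vice open on its dwell. Leave the other things on the bench where they are.

Things in the scene. Friction and masses are not known exactly. Their poses are not given: they have to be found in the camera images.
- fixture: Spring-closed, cam-opened vice of grey cast iron and steel, fixed to the bench. Origin: on the bench surface, straight under the cam's upright axis. z up; +y: the way the jaw opens; x: along the clamped tool. Base plate 20 mm high, x -70 to 30, y -118 to 72 mm, with a tongue 16 mm wide, equally high, under the tool's overhang out to x 112 mm.
- fixed_jaw (a point): Middle of the fixed jaw's clamping face, 35 mm above the bench. Both jaws are 50 mm long (fixture x -30 to 20) and their tops 50 mm above the bench; the fixed one is 20 mm thick, the moving one 14 mm. The tool lies between them.
- cam_flat (a point): Middle of the flat on the end of the cam's nose: 26 mm wide, 44 mm from the cam's axis; the round side of the cam has radius 24 mm. The steel cam plate lies 30 to 44 mm above the bench, under the crank arm (top 61 mm above the bench), which is at right angles to the nose.
- follower_face (a point): Middle of the follower plate's face that looks at the cam, 37 mm above the bench; the plate is 100 mm long, 10 mm thick and moves with the jaw. On the dwell the cam's flat lies square against it.
- crank (a joint): Angle of cam and crank, rad, counter-clockwise from above; stops at 0 and 3.6. Dwell at 2.3: flat on follower, stays by itself. Arm direction in the fixture frame: value + 0.841 from +x towards +y (dwell: -x). Below about 1.05 it turns freely, jaw shut; then it opens the jaw (up to 0.6 N m) and turns back if let go. Turned on past 2.7 the jaw springs shut.
- jaw (a joint): Opening of the moving jaw, m: 0 = shut on the tool (spring, about 12 N), 0.017 = open on the dwell.
- knob_mid (a point): Middle of the upright black crank handle: 28 mm thick, 55 mm tall (62 to 117 mm above the bench; this point is 90 mm above it), 75 mm from the crank's axis. It spins freely on its pin, so a hand can hold it without turning as it goes round.
- turning_tool: The turning tool in the vice: a bright steel square bar, 25 x 25 x 150 mm, about 0.6 kg, with a small cutting head that sticks out 7.5 mm on its -y side at its +x end. Origin: middle of the underside; x along the bar, z up. In the vice its underside is 20 mm above the bench and the rear 50 mm of it (x -75 to -25) are between the jaws.
- tray: Shallow open aluminium tray fixed to the bench, 240 mm (x) by 170 mm (y), 28 mm high, walls and floor 5 mm thick. Origin: centre of the underside, on the bench.
- spare_tool: A second, like turning tool lying loose on the bench, towards its far edge; not to be touched. Origin: middle of the underside.
- oil_bottle: White oil bottle, 64 mm thick, 170 mm tall. Origin: centre of the underside.
- spare_wheel: Grinding wheel lying flat, 124 mm across, 25 mm thick. Origin: centre of the underside.
- wrench: Steel wrench, 180 mm long, lying flat.
- brush: Hand brush, 170 mm long, lying flat.
- mug: White mug, 76 mm across, 90 mm tall. Origin: centre of the underside.
- arbor: Steel tapered arbor standing on its 60 mm flange, 100 mm tall. Origin: centre of the underside.
- jar: Amber glass jar with a dark lid, 70 mm across, 80 mm tall. Origin: centre of the underside.
Mind the look-alikes: they are no part of the job. Leave any black, blue or yellow look-alike of the turning_tool alone.

How it is judged (in metres and radians):
On the way:
1. the follower plate rests on the cam's flat and the jaw stays open with nothing touching the crank or its handle, the turning tool still in the vice (value of joint crank between 2.18 and 2.42 rad and value of joint jaw above 0.015 m and contact force between each of the fingers, the arm and crank below 0.3 N and velocity of joint crank between -0.1 and 0.1 rad/s and distance of turning_tool from where it was at the start of the episode below 0.02 m), for 0.3 s.
At the end, for the whole second after the job is handed in: The turning tool lies level (its length within 0.12 rad of horizontal) on the floor of the tray, between its walls, released and at rest; the crank is still on its dwell (2.3 +- 0.12 rad) and the jaw open more than 15 mm (value of joint crank between 2.18 and 2.42 rad and value of joint jaw above 0.015 m and x of turning_tool in the frame of tray between -0.11 and 0.11 m and y of turning_tool in the frame of tray between -0.08 and 0.08 m and z of turning_tool in the frame of tray below 0.034 m and angle between turning_tool's own x axis and vertical between 1.45 and 1.69 rad and linear speed of turning_tool below 0.02 m/s and contact force between the fingers and turning_tool below 0.1 N); the robot touches nothing.
It fails at once if another thing on the bench is moved by more than 40 mm (distance of any of spare_tool, oil_bottle, spare_wheel, wrench, brush, mug, arbor, jar from where it was at the start of the episode above 0.04 m).
It fails at once if the turning tool is let fall (out of the fingers at more than 0.7 m/s) (contact force between the fingers and turning_tool below 0.1 N and linear speed of turning_tool above 0.7 m/s).
It also fails if it takes over 54 s, if anything falls off the work surface, if the arm or the gripper's body presses on something with over 40 N, if the wrist force passes 120 N, or if a joint passes its speed limit or range.

ROBOT

A 6-joint arm with a two-finger parallel gripper is mounted at the origin on the work surface. World frame = base frame: x ahead of the robot, y to its left, z up, the work surface at z = 0. Lengths are in mm, angles in rad, forces in N, time in s.
With the tool pointing down it reaches from about 250 to 800 mm from the base axis. Payload 8.5 kg.
Tool frame: the origin (TCP) lies at the very end of the fingers, on their centre line; the grasp point (between the pads) lies 19 mm behind it; z points along the fingers, y is the line along which they close (so a half turn about z gives the same grasp; the last joint's range is limited). The gripper opens to 85 mm and grips with 20 to 120 N. Pads are 22 mm wide; open, the fingers measure 114 mm over their backs; the gripper's body (76 mm by 85 mm) begins 54 mm behind the grasp point. The pads swing forward as they close: fully open they stand 13 mm farther back than shut.
Start: joints at [-1.15, 0.238, -0.013, 1.319, 0, 1.571], TCP at [214.438, -479.161, 231.276] pointing down, gripper open.
Joint ranges: [-2.66, 2.66], [-1.03, 1.9], [-1.14, 1.46], [-1.82, 2.27], [-1.45, 1.34], [-3.14, 3.14]. Speed limits (rad/s): [2.22, 2.22, 2.79, 3.14, 3.14, 3.14].

INTERFACE

Orientations are given as a unit quaternion [w, x, y, z].
In Python, from plant import ctrl gives the robot as it stands.
- The arm moves only by the tool move_arm, never from a script. Its argument "commands" is a list of rows, each an object of numbers: "gripper": the finger opening in cm, from 0 to 8.54; "dx", "dy", "dz": the shift along the tool's x, y, z in cm; "turn": the turn about the tool's z in rad. A call has 1 to 8 rows; each row is the pose to reach, as a shift and turn from the pose commanded when the call began, along the tool's axes at that moment; what a row does not reach only later rows make up. A row lasts 1/12 s, in which the tool goes at most 41.7 mm and 7.16 degrees, less where a joint would pass 70% of its speed; a pose out of reach is approached as far as the arm can. A call with a gripper value outside its range is refused whole. The fingers move at their own pace and stop on an object; "newtons" is the grip in N (left out, the last holds). Time passes only in rows, so rows that repeat a pose let the fingers close. It gives the time, the measured TCP pose, the force, the opening and the grip force at its end, in the units of the state.
- ctrl.read_state(): the state, without advancing time (a new reading comes with each control period).
- ctrl.snapshot(name): name is "scene" or "top" or "wrist"; returns (picture, depth): 420x560x3 uint8, red, green, blue; 420x560 float32, mm along the optical axis (not along the pixel's ray), 0 where there is no reading.
- ctrl.calibration(name): a dict with "mtx" (3x3 intrinsics, pixels), "rvec" (rotation vector, rad) and "tvec" (3), from world to camera coordinates, as OpenCV has them. Camera axes: x right, y down, z forward; pixel columns grow to the right and rows downward; lengths in mm; the calibration is good to about 2 mm. A picture is of the moment at which its call begins: read the wrist's pose just before it. calibration takes no time and is no camera call; for the wrist camera it gives the pose at the moment of the call.
- ctrl.close_job(): hands the job in; it is judged then, once.
Trained networks look in the newest picture that a camera, given by its name, has taken for a name from the list of things; names that differ only in an ending like _2 or _b are one class to them, and where a whole thing is asked for, a point or a joint stands for the part that bears it (a point fixed in the world has none). Each returns a list of dicts, best first, with "confidence" (0 to 1); they miss things now and then, are a little off and sometimes report something else, mostly with a low value. They report only what shows in the picture. A call takes as long as a camera call. They do not tell look-alikes from the thing itself.
- ctrl.boxes_of(name, camera): "uv" ([column, row] in pixels, amid what is visible of it).
- ctrl.regions_of(name, camera): "mask" (420x560 bool, what is visible of it) and "uv" ([column, row] in pixels, amid what is visible of it).
The state is a dict: "time": time; "joints": joint angles; "dq": joint speeds; "joint_efforts": joint torques, N m; "tcp_pos": TCP position; "orientation": TCP orientation; "ft_force": force on the tool from outside, world axes, zero at the start; "wrist_torque": the same for the moment, N m; "gripper_width": finger opening in mm; "grasp_force": force on a finger pad.
Only numpy, scipy, OpenCV 4.12 (cv2) and the standard library are available. Lean on these libraries where they do the work, as an engineer would, in place of code of your own. Each camera call takes 0.05 s, during which the arm holds its last target. There are 200 camera calls.

## Working session

There is one attempt and no reset: what is moved stays moved. The work goes in short steps, Python scripts to look and compute and a tool call to move; the robot and the scene stay as the last step left them, time stands still between calls to the robot, and variables do not carry over. Pictures are saved under pics/ and viewed, at most 10 in all, crops included, and the job is handed in when it is done.

Besides the shell and the picture viewer there is one more tool, called after "Emit:" by a JSON object that holds its "fn" and its "kwargs", one argument or row to a line. move_arm: Moves the arm, as the interface text tells. Its arguments: {"type":"object","properties":{"commands":{"type":"array"},"newtons":{"type":"number"}},"required":["commands"]}

```bash
mkdir -p pics; cat > h.py <<'E'
import numpy as np, cv2
from plant import ctrl
from scipy.spatial.transform import Rotation as R
def cal(n):
    c=ctrl.calibration(n); return np.array(c["mtx"],float),cv2.Rodrigues(np.array(c["rvec"],float))[0],np.array(c["tvec"],float).ravel()
def px2w(n,uv,d=None,z=None,c=None):
    K,Rm,t=c or cal(n); uv=np.atleast_2d(uv).astype(float)
    r=np.c_[uv,np.ones(len(uv))]@np.linalg.inv(K).T
    o=-Rm.T@t; rw=r@Rm
    s=np.asarray(d,float).reshape(-1) if d is not None else (z-o[2])/rw[:,2]
    return o+rw*s[:,None]
def cloud(n,depth,mask=None):
    m=depth>0
    if mask is not None: m&=mask
    v,u=np.nonzero(m); return px2w(n,np.c_[u,v],d=depth[v,u])
def w2px(n,P):
    K,Rm,t=cal(n); return cv2.projectPoints(np.atleast_2d(P).astype(float),cv2.Rodrigues(Rm)[0],t,K,None)[0].reshape(-1,2)
def save(n,im): cv2.imwrite("pics/"+n+".png",cv2.cvtColor(im,cv2.COLOR_RGB2BGR))
E
python3 - <<'E'
from h import *
for n in("scene","top"):
    im,d=ctrl.snapshot(n); save(n,im); np.savez(n,im=im,d=d)
    for k in("knob_mid","turning_tool","tray","fixture","cam_flat","follower_face","fixed_jaw"):
        for r in ctrl.regions_of(k,n)[:4]:
            P=cloud(n,d,r["mask"]); print(n,k,round(r["confidence"],2),np.round(r["uv"]),r["mask"].sum(),np.round(np.median(P,0)) if len(P) else 0, np.round(np.percentile(P,98,0)) if len(P) else 0,np.round(np.percentile(P,2,0)) if len(P) else 0)
print(ctrl.read_state())
E
```

```text
scene knob_mid 0.62 [324. 280.] 324 [615. 265. 100.] [623. 270. 118.] [599. 250.  68.]
scene turning_tool 0.93 [259. 322.] 1348 [748. 233.  24.] [802. 291.  28.] [696. 173.   1.]
scene turning_tool 0.68 [180. 194.] 547 [ 737. -338.   22.] [ 789. -284.   29.] [ 686. -402.    2.]
scene turning_tool 0.61 [378. 244.] 725 [379. 126.  23.] [448. 141.  28.] [305. 102.   3.]
scene turning_tool 0.59 [284. 265.] 799 [625. 122.  44.] [678. 130.  48.] [539.  93.  20.]
scene tray 0.71 [279. 206.] 3546 [ 512. -165.    7.] [630. -69.  30.] [ 390. -250.    2.]
scene fixture 0.74 [327. 279.] 3022 [560. 234.  30.] [644. 274. 115.] [492.  94.   3.]
scene fixture 0.65 [321. 278.] 662 [606. 258.  68.] [623. 270. 117.] [543. 167.  35.]
scene cam_flat 0.76 [324. 274.] 672 [606. 257.  68.] [623. 270. 117.] [543. 165.  32.]
scene follower_face 0.58 [333. 281.] 706 [553. 232.  41.] [613. 257.  52.] [512. 133.  21.]
scene fixed_jaw 0.82 [330. 274.] 3044 [560. 233.  30.] [638. 274. 115.] [492.  93.   3.]
scene fixed_jaw 0.44 [260. 151.] 735 [ 429. -416.   61.] [ 461. -374.   92.] [ 389. -482.    6.]
top knob_mi
[... 1066 characters left out ...]
 'joints': array([-1.14999428e+00,  2.38153299e-01, -1.35005190e-02,  1.31922032e+00,
        1.44774831e-05,  1.57079636e+00]), 'dq': array([-0.0012136 ,  0.00106302,  0.00063608,  0.00071037,  0.00095234,
        0.00052922]), 'joint_efforts': array([-5.47869022e-04, -5.38509607e+01,  3.46686459e+01,  2.53865583e-03,
        2.16804433e-04,  2.89807538e-06]), 'tcp_pos': array([ 214.44020625, -479.14775935,  231.30053533]), 'orientation': array([-3.95582150e-05,  9.77947241e-01,  2.08852083e-01, -1.04614559e-06]), 'ft_force': array([-0.70863818, -0.18317624,  0.00872457]), 'wrist_torque': array([-0.0528829 , -0.02384685,  0.01863794]), 'grasp_force': 0.0, 'gripper_width': 85.45364441566934}
```

View pics/scene.png

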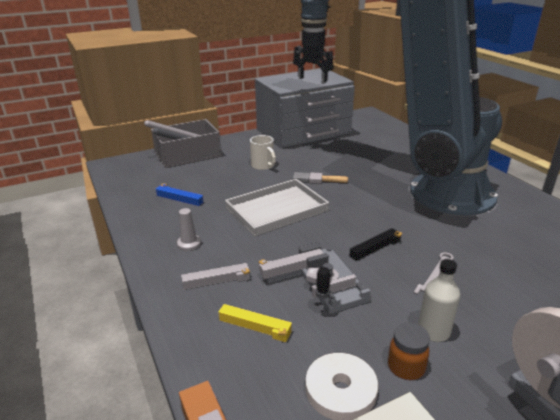

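View pics/top.png

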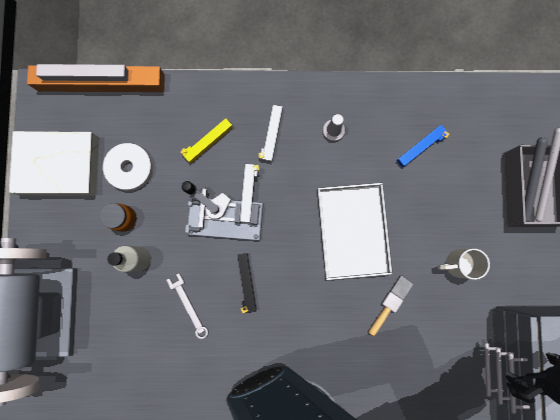

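Candidates for the tool, in top pixels: steel (254,190) clamped in the vice, steel spare (272,133) loose, yellow (207,140), blue (422,146), black (246,285). The one at (254,190) is meant, since it is the only one between the jaws. I'll confirm with an enlarged crop while fitting the fixture pose.

```bash
python3 - <<'E'
from h import *
f=np.load("top.npz"); im,d=f["im"],f["d"]
save("crop",cv2.resize(im[120:260,160:300],(600,600),interpolation=cv2.INTER_CUBIC))
K,Rm,t=cal("top"); print("cam",-Rm.T@t, K[0,0])
P=cloud("top",d)
roi=(P[:,0]>470)&(P[:,0]<720)&(P[:,1]>60)&(P[:,1]<300)
P=P[roi]
B=P[(P[:,2]>14)&(P[:,2]<25)]
r=cv2.minAreaRect(B[:,:2].astype(np.float32)); print("base",len(B),r,cv2.boxPoints(r))
for lo,hi,n in((40,48.5,"tool/45"),(47,54,"jaw50"),(56,66,"arm"),(105,125,"knob")):
    Q=P[(P[:,2]>lo)&(P[:,2]<hi)]; r=cv2.minAreaRect(Q[:,:2].astype(np.float32)); print(n,len(Q),np.median(Q,0),r)
# tool masks
ctrl.snapshot("top")
for n,z in(("turning_tool",45),("tray",28)):
  for g in ctrl.regions_of(n,"top"):
    m=g["mask"].astype(np.uint8); c=max(cv2.findContours(m,0,2)[0],key=cv2.contourArea).reshape(-1,2)
    W=px2w("top",c,z=z)[:,:2].astype(np.float32); r=cv2.minAreaRect(W); print(n,g["uv"],r, cv2.boxPoints(r).round().tolist())
E
```

```text
cam [ 436.78838379   17.91988094 1145.46623629] 432.3280199359082
base 1609 ((602.1519165039062, 178.2688446044922), (231.28363037109375, 235.4064178466797), 89.88469696044922) [[484.21622   62.86413 ]
 [719.62213   62.390404]
 [720.08765  293.67355 ]
 [484.6817   294.14728 ]]
tool/45 978 [580.45193447 122.47168148  44.99976027] ((595.5171508789062, 162.43283081054688), (162.88096618652344, 152.1420135498047), 0.5948002934455872)
jaw50 495 [556.9919201  129.60556325  49.27775104] ((595.5040283203125, 163.68856811523438), (155.74465942382812, 157.56240844726562), 3.553253173828125)
arm 175 [583.40693402 226.32588804  60.98296316] ((563.9026489257812, 185.48867797851562), (161.13839721679688, 35.74781799316406), 63.19403076171875)
knob 103 [606.95596971 254.24672406 115.27426259] ((607.5772094726562, 254.97059631347656), (24.79774284362793, 25.817123413085938), 64.50193786621094)
turning_tool [208.4, 141.8] ((739.3734130859375, 220.595703125), (45.90653610229492, 150.2652130126953), 36.789649963378906) [[676.0, 267.0], [766.0, 147.0], [803.0, 174.0], [713.0, 295.0]]
turning_tool [251.6, 190.8] ((601.9315795898438, 112.7870101928711), (33.88190460205078, 152.02493286132812), 84.16636657714844) [[525.0, 104.0], [676.0, 88.0], [679.0, 122.0], [528.0, 137.0]]
turning_tool [247.0, 285.4] ((374.5562438964844, 114.60969543457031), (147.23765563964844, 35.60883331298828), 5.101755619049072) [[300.0, 126.0], [303.0, 90.0], [449.0, 103.0], [446.0, 139.0]]
turning_tool [425.7, 142.6] ((729.7037353515625, -337.080810546875), (37.083251953125, 156.01547241210938), 33.47914123535156) [[671.0, -282.0], [757.0, -412.0], [788.0, -392.0], [702.0, -262.0]]
tray [354.0, 229.8] ((508.1565246582031, -159.40113830566406), (241.66851806640625, 173.57469177246094), 5.141828536987305) [[380.0, -84.0], [396.0, -257.0], [636.0, -235.0], [621.0, -62.0]]
```

View pics/crop.png

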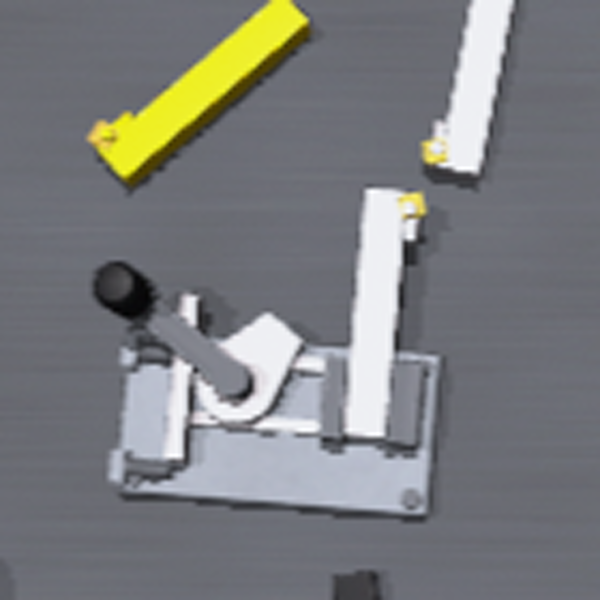

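```bash
python3 - <<'E'
from h import *
def cp(p): return [160+(p[0]+.5)/4.2857-.5,120+(p[1]+.5)/4.2857-.5]
for n,p,z in(("B+x-y",(440,352),20),("B-x-y",(430,517),20),("B-x+y",(112,490),20),("pivot",(237,381),61),("knobtop",(118,287),117),("tool far",(386,190),45),("tool near",(369,434),45),("fixedjaw TR",(424,362),50),("fj BR",(416,448),50),("follower top",(190,297),44),("follower bot",(174,458),44)):
    print(n,px2w("top",cp(p),z=z).round(1)[0,:2])
f=np.load("top.npz");P=cloud("top",f["d"])
Q=P[(P[:,2]>109)&(P[:,2]<125)&(P[:,0]>560)&(P[:,0]<660)&(P[:,1]>220)&(P[:,1]<290)];print(Q.mean(0),len(Q))
g=np.load("scene.npz");P=cloud("scene",g["d"])
Q=P[(P[:,2]>110)&(P[:,2]<125)&(P[:,0]>560)&(P[:,0]<660)&(P[:,1]>220)&(P[:,1]<290)];print("scene",Q.mean(0),len(Q))
# base fit z~20
P=cloud("top",f["d"]);Q=P[(abs(P[:,2]-20)<3)&(P[:,0]>470)&(P[:,0]<640)&(P[:,1]>70)&(P[:,1]<290)]
im=np.zeros((400,400),np.uint8)
r=cv2.minAreaRect(Q[:,:2].astype(np.float32));print(r,cv2.boxPoints(r))
E
```

```text
B+x-y [582.1  79.3]
B-x-y [481.3  84.5]
B-x+y [497.2 276.9]
pivot [559.2 196. ]
knobtop [605.5 254.1]
tool far [677.1 111.3]
tool near [529.5 119.7]
fixedjaw TR [572.2  87.1]
fj BR [520.9  91.4]
follower top [611.6 227.8]
follower bot [515.  235.2]
[607.36309201 254.76856833 115.18499464] 93
scene [611.26625985 259.40121171 114.8286131 ] 103
((538.9510498046875, 176.43994140625), (189.75418090820312, 99.93022918701172), 85.44076538085938) [[481.6023   85.83478]
 [581.2163   77.89136]
 [596.2998  267.0451 ]
 [496.6858  274.98853]]
```

Emit:
{"fn": "move_arm", "kwargs": {
  "commands": [
    {"dx": 66.1,"dy": -51.1,"turn": -1.93,"gripper": 8.5},
    {"dx": 66.1,"dy": -51.1,"turn": -1.93,"gripper": 8.5},
    {"dx": 66.1,"dy": -51.1,"turn": -1.93,"gripper": 8.5},
    {"dx": 66.1,"dy": -51.1,"turn": -1.93,"gripper": 8.5},
    {"dx": 66.1,"dy": -51.1,"turn": -1.93,"gripper": 8.5},
    {"dx": 66.1,"dy": -51.1,"turn": -1.93,"gripper": 8.5},
    {"dx": 66.1,"dy": -51.1,"turn": -1.93,"gripper": 8.5},
    {"dx": 66.1,"dy": -51.1,"turn": -1.93,"gripper": 8.5}
  ]
}}

```text
validation failed for argument at $.co...
```

Emit:
{"fn": "move_arm", "kwargs": {
  "commands": [
    {"gripper": 8.5,"dx": 3.0,"dy": -2.4,"dz": 0,"turn": -0.12},
    {"gripper": 8.5,"dx": 6.2,"dy": -4.8,"dz": 0,"turn": -0.24},
    {"gripper": 8.5,"dx": 9.4,"dy": -7.2,"dz": 0,"turn": -0.36},
    {"gripper": 8.5,"dx": 12.6,"dy": -9.7,"dz": 0,"turn": -0.48},
    {"gripper": 8.5,"dx": 15.8,"dy": -12.2,"dz": 0,"turn": -0.6},
    {"gripper": 8.5,"dx": 19.0,"dy": -14.7,"dz": 0,"turn": -0.72},
    {"gripper": 8.5,"dx": 22.2,"dy": -17.2,"dz": 0,"turn": -0.84},
    {"gripper": 8.5,"dx": 25.4,"dy": -19.7,"dz": 0,"turn": -0.96}
  ]
}}

```text
time: 1.62
tcp_pos: [366.3, -193.8, 231.6]
orientation: [0.0, 0.769, 0.639, 0.0]
ft_force: [1.1, -0.0, -0.1]
gripper_width: 84.8
grasp_force: 0.0
```

Emit:
{"fn": "move_arm", "kwargs": {
  "commands": [
    {"gripper": 8.5,"dx": 3.8,"dy": 1.2,"dz": 0,"turn": -0.12},
    {"gripper": 8.5,"dx": 7.6,"dy": 2.4,"dz": 0,"turn": -0.24},
    {"gripper": 8.5,"dx": 11.4,"dy": 3.6,"dz": 0,"turn": -0.36},
    {"gripper": 8.5,"dx": 15.2,"dy": 4.8,"dz": 0,"turn": -0.48},
    {"gripper": 8.5,"dx": 19.0,"dy": 6.0,"dz": 0,"turn": -0.6},
    {"gripper": 8.5,"dx": 22.8,"dy": 7.2,"dz": 0,"turn": -0.72},
    {"gripper": 8.5,"dx": 26.6,"dy": 8.4,"dz": 0,"turn": -0.84},
    {"gripper": 8.5,"dx": 30.4,"dy": 9.6,"dz": 0,"turn": -0.96}
  ]
}}

```text
time: 2.28
tcp_pos: [518.1, 86.9, 231.4]
orientation: [0.0, 0.387, 0.922, 0.0]
ft_force: [0.7, -0.2, -0.0]
gripper_width: 84.8
grasp_force: 0.0
```

```bash
python3 - <<'E'
from h import *
im,d=ctrl.snapshot("wrist"); save("w1",im); np.savez("w1",im=im,d=d)
for r in ctrl.regions_of("knob_mid","wrist")[:3]:
    P=cloud("wrist",d,r["mask"]); T=P[P[:,2]>108]; print(r["confidence"],r["uv"],P[:,2].max(),T.mean(0) if len(T) else 0,len(T))
P=cloud("wrist",d);Q=P[(P[:,2]>110)&(P[:,2]<125)&(P[:,0]>560)&(P[:,0]<660)&(P[:,1]>210)&(P[:,1]<300)];print(len(Q),Q.mean(0) if len(Q) else 0)
print(w2px("wrist",[[609,257,117],[560,198,61]]),ctrl.read_state()["tcp_pos"])
E
```

```text
0.8 [480.2, 136.9] 117.57815161460161 [606.70726684 257.90195909 114.01672297] 802
720 [607.16435142 258.42097131 114.61488157]
[[495.7358678  139.35675128]
 [381.08785318 144.79283976]] [519.72598303  89.28378032 230.63300907]
```

View pics/w1.png

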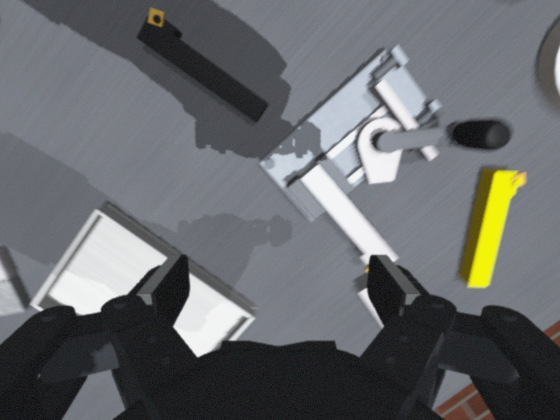

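Emit:
{"fn": "move_arm", "kwargs": {
  "commands": [
    {"gripper": 8.5,"dx": 1.2,"dy": 3.7,"dz": 0,"turn": 0},
    {"gripper": 8.5,"dx": 2.4,"dy": 7.4,"dz": 0,"turn": 0},
    {"gripper": 8.5,"dx": 3.6,"dy": 11.1,"dz": 0,"turn": 0},
    {"gripper": 8.5,"dx": 4.8,"dy": 14.8,"dz": 0,"turn": 0},
    {"gripper": 8.5,"dx": 6.0,"dy": 18.5,"dz": 0,"turn": 0},
    {"gripper": 8.5,"dx": 6.0,"dy": 18.5,"dz": 2,"turn": 0},
    {"gripper": 8.5,"dx": 6.0,"dy": 18.5,"dz": 5,"turn": 0},
    {"gripper": 8.5,"dx": 6.0,"dy": 18.5,"dz": 8,"turn": 0}
  ]
}}

```text
time: 3.05
tcp_pos: [609.2, 257.4, 150.6]
orientation: [0.001, 0.39, 0.921, 0.001]
ft_force: [0.8, 0.2, 0.1]
gripper_width: 85.0
grasp_force: 0.0
```

Emit:
{"fn": "move_arm", "kwargs": {
  "commands": [
    {"gripper": 8.5,"dx": 0,"dy": 0,"dz": 3,"turn": 0},
    {"gripper": 8.5,"dx": 0,"dy": 0,"dz": 5.5,"turn": 0},
    {"gripper": 8.5,"dx": 0,"dy": 0,"dz": 6.9,"turn": 0},
    {"gripper": 4.5,"dx": 0,"dy": 0,"dz": 6.9,"turn": 0},
    {"gripper": 4.5,"dx": 0,"dy": 0,"dz": 6.9,"turn": 0},
    {"gripper": 4.5,"dx": 0,"dy": 0,"dz": 6.9,"turn": 0}
  ],
  "newtons": 30
}}

```text
time: 3.55
tcp_pos: [609.3, 256.7, 83.6]
orientation: [0.001, 0.39, 0.921, 0.001]
ft_force: [1.8, -0.3, 1.1]
gripper_width: 50.7
grasp_force: 0.0
```

Now close on the knob.

Emit:
{"fn": "move_arm", "kwargs": {
  "commands": [
    {"gripper": 2.0,"dx": 0,"dy": 0,"dz": 0,"turn": 0},
    {"gripper": 2.0,"dx": 0,"dy": 0,"dz": 0,"turn": 0},
    {"gripper": 2.0,"dx": 0,"dy": 0,"dz": 0,"turn": 0},
    {"gripper": 2.0,"dx": 0,"dy": 0,"dz": 0,"turn": 0},
    {"gripper": 2.0,"dx": 0,"dy": 0,"dz": 0,"turn": 0}
  ],
  "newtons": 35
}}

```text
time: 3.97
tcp_pos: [609.0, 256.5, 84.2]
orientation: [0.001, 0.39, 0.921, 0.0]
ft_force: [-3.0, -2.2, 6.4]
gripper_width: 27.1
grasp_force: 34.1
```

```bash
python3 - <<'E'
from h import *
psi=2.341; X=np.array([np.cos(psi),np.sin(psi)]);Y=np.array([np.sin(psi),-np.cos(psi)])
a=.875+np.linspace(0,2.187,23); p=75*np.c_[np.cos(a),np.sin(a)]
for s in(0,8,16):
    e=min(s+8,22); D=p[s+1:e+1]-p[s]; print(np.round(np.c_[D@X,D@Y]/10,1).tolist(), (p[e]+[560.3,199.1]).round(1))
E
```

```text
[[0.7, -0.1], [1.5, -0.3], [2.2, -0.6], [2.8, -0.9], [3.5, -1.3], [4.1, -1.7], [4.6, -2.2], [5.1, -2.8]] [552.9 273.7]
[[0.4, -0.6], [0.8, -1.3], [1.1, -1.9], [1.3, -2.6], [1.5, -3.4], [1.6, -4.1], [1.6, -4.9], [1.6, -5.6]] [501.8 246. ]
[[-0.1, -0.7], [-0.3, -1.5], [-0.6, -2.1], [-0.9, -2.8], [-1.3, -3.4], [-1.8, -4.0]] [485.5 205.1]
```

Emit:
{"fn": "move_arm", "kwargs": {
  "commands": [
    {"gripper": 2.0,"dx": 0.7,"dy": -0.1,"dz": 0,"turn": 0},
    {"gripper": 2.0,"dx": 1.5,"dy": -0.3,"dz": 0,"turn": 0},
    {"gripper": 2.0,"dx": 2.2,"dy": -0.6,"dz": 0,"turn": 0},
    {"gripper": 2.0,"dx": 2.8,"dy": -0.9,"dz": 0,"turn": 0},
    {"gripper": 2.0,"dx": 3.5,"dy": -1.3,"dz": 0,"turn": 0},
    {"gripper": 2.0,"dx": 4.1,"dy": -1.7,"dz": 0,"turn": 0},
    {"gripper": 2.0,"dx": 4.6,"dy": -2.2,"dz": 0,"turn": 0},
    {"gripper": 2.0,"dx": 5.1,"dy": -2.8,"dz": 0,"turn": 0}
  ]
}}

```text
time: 4.63
tcp_pos: [553.8, 273.3, 84.2]
orientation: [0.002, 0.39, 0.921, 0.0]
ft_force: [1.6, -4.4, 6.9]
gripper_width: 26.8
grasp_force: 34.2
```

Forces are small; continue.

Emit:
{"fn": "move_arm", "kwargs": {
  "commands": [
    {"gripper": 2.0,"dx": 0.4,"dy": -0.6,"dz": 0,"turn": 0},
    {"gripper": 2.0,"dx": 0.8,"dy": -1.3,"dz": 0,"turn": 0},
    {"gripper": 2.0,"dx": 1.1,"dy": -1.9,"dz": 0,"turn": 0},
    {"gripper": 2.0,"dx": 1.3,"dy": -2.6,"dz": 0,"turn": 0},
    {"gripper": 2.0,"dx": 1.5,"dy": -3.4,"dz": 0,"turn": 0},
    {"gripper": 2.0,"dx": 1.6,"dy": -4.1,"dz": 0,"turn": 0},
    {"gripper": 2.0,"dx": 1.6,"dy": -4.9,"dz": 0,"turn": 0},
    {"gripper": 2.0,"dx": 1.6,"dy": -5.6,"dz": 0,"turn": 0}
  ]
}}

```text
time: 5.3
tcp_pos: [504.6, 247.8, 84.3]
orientation: [0.002, 0.39, 0.921, 0.003]
ft_force: [10.4, 2.7, -2.5]
gripper_width: 26.8
grasp_force: 34.7
```

Emit:
{"fn": "move_arm", "kwargs": {
  "commands": [
    {"gripper": 2.0,"dx": -0.1,"dy": -0.7,"dz": 0,"turn": 0},
    {"gripper": 2.0,"dx": -0.3,"dy": -1.5,"dz": 0,"turn": 0},
    {"gripper": 2.0,"dx": -0.6,"dy": -2.1,"dz": 0,"turn": 0},
    {"gripper": 2.0,"dx": -0.9,"dy": -2.8,"dz": 0,"turn": 0},
    {"gripper": 2.0,"dx": -1.3,"dy": -3.4,"dz": 0,"turn": 0},
    {"gripper": 2.0,"dx": -1.8,"dy": -4.0,"dz": 0,"turn": 0},
    {"gripper": 2.0,"dx": -1.8,"dy": -4.0,"dz": 0,"turn": 0},
    {"gripper": 2.0,"dx": -1.8,"dy": -4.0,"dz": 0,"turn": 0}
  ]
}}

```text
time: 5.97
tcp_pos: [486.5, 205.7, 84.2]
orientation: [0.001, 0.39, 0.921, 0.001]
ft_force: [-1.6, -0.2, 6.7]
gripper_width: 26.8
grasp_force: 35.5
```

Emit:
{"fn": "move_arm", "kwargs": {
  "commands": [
    {"gripper": 6.5,"dx": 0,"dy": 0,"dz": 0,"turn": 0},
    {"gripper": 6.5,"dx": 0,"dy": 0,"dz": 0,"turn": 0},
    {"gripper": 6.5,"dx": 0,"dy": 0,"dz": 0,"turn": 0},
    {"gripper": 6.5,"dx": 0,"dy": 0,"dz": -2,"turn": 0},
    {"gripper": 6.5,"dx": 0,"dy": 0,"dz": -5,"turn": 0},
    {"gripper": 6.5,"dx": 0,"dy": 0,"dz": -9,"turn": 0},
    {"gripper": 6.5,"dx": 0,"dy": 0,"dz": -13,"turn": 0},
    {"gripper": 6.5,"dx": 0,"dy": 0,"dz": -13,"turn": 0}
  ]
}}

```text
time: 6.63
tcp_pos: [488.1, 206.7, 219.6]
orientation: [0.003, 0.39, 0.921, 0.004]
ft_force: [1.1, 0.1, -1.0]
gripper_width: 65.3
grasp_force: 0.0
```

```bash
python3 - <<'E'
from h import *
im,d=ctrl.snapshot("top"); np.savez("top2",im=im,d=d)
save("crop2",cv2.resize(im[120:260,160:300],(600,600),interpolation=cv2.INTER_CUBIC))
im,d=ctrl.snapshot("scene"); save("crop3",cv2.resize(im[220:330,230:390],(800,550),interpolation=cv2.INTER_CUBIC))
print(ctrl.read_state()["tcp_pos"],ctrl.read_state()["time"])
E
```

```text
[486.30968539 205.9457818  214.03802329] 6.7333
```

View pics/crop3.png

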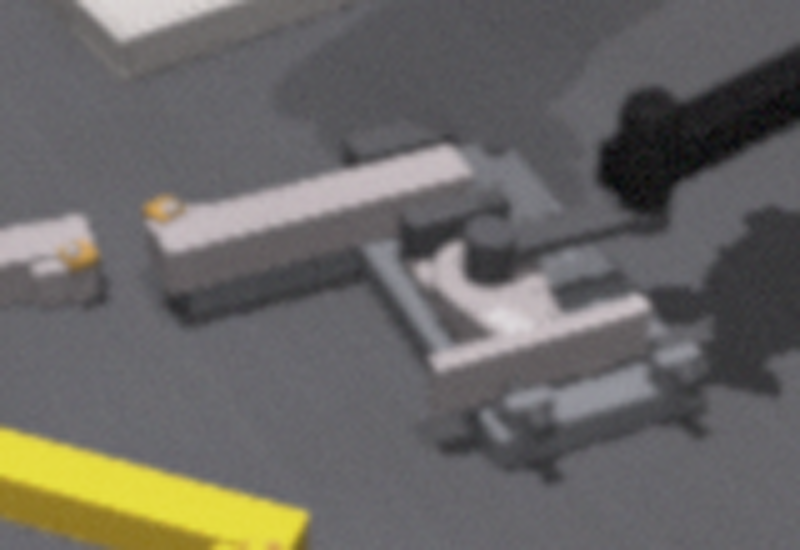

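Emit:
{"fn": "move_arm", "kwargs": {
  "commands": [
    {"gripper": 8.5,"dx": -2.5,"dy": 0.4,"dz": 0,"turn": -0.12},
    {"gripper": 8.5,"dx": -5.5,"dy": 0.8,"dz": 0,"turn": -0.24},
    {"gripper": 8.5,"dx": -8.5,"dy": 1.2,"dz": 0,"turn": -0.36},
    {"gripper": 8.5,"dx": -11.5,"dy": 1.7,"dz": 0,"turn": -0.48},
    {"gripper": 8.5,"dx": -14.6,"dy": 2.1,"dz": 0,"turn": -0.6},
    {"gripper": 8.5,"dx": -14.6,"dy": 2.1,"dz": 0,"turn": -0.73},
    {"gripper": 8.5,"dx": -14.6,"dy": 2.1,"dz": 0,"turn": -0.73}
  ]
}}

```text
time: 7.32
tcp_pos: [602.3, 114.0, 209.9]
orientation: [-0.002, 0.034, 0.999, -0.0]
ft_force: [-0.5, 0.7, -0.3]
gripper_width: 84.7
grasp_force: 0.0
```

```bash
python3 - <<'E'
from h import *
s=ctrl.read_state(); print(s["tcp_pos"],R.from_quat(np.roll(s["orientation"],-1)).as_matrix().round(3).tolist())
for n in("wrist","top"):
    im,d=ctrl.snapshot(n); save(n+"3",im); np.savez(n+"3",im=im,d=d)
    P=cloud(n,d)
    Q=P[(P[:,2]>109)&(P[:,2]<122)&(abs(P[:,0]-487)<40)&(abs(P[:,1]-205)<40)]; print(n,"knob",len(Q),Q.mean(0) if len(Q) else 0)
    Q=P[(P[:,2]>40)&(P[:,2]<47.5)&(P[:,0]>585)&(P[:,0]<690)&(abs(P[:,1]-115)<40)]
    if len(Q)>20: print(n,"overhang",len(Q),cv2.minAreaRect(Q[:,:2].astype(np.float32)),cv2.fitLine(Q[:,:2].astype(np.float32),2,0,.01,.01).ravel())
    for k,z in (("turning_tool",45),):
      for g in ctrl.regions_of(k,n)[:5]:
        c=max(cv2.findContours(g["mask"].astype(np.uint8),0,2)[0],key=cv2.contourArea).reshape(-1,2)
        W=px2w(n,c,z=z)[:,:2].astype(np.float32); r=cv2.minAreaRect(W); print(n,k,np.round(g["uv"]),g["confidence"],r)
E
```

```text
[602.34291521 113.98895077 209.91501472] [[-0.998, 0.067, -0.003], [0.067, 0.998, -0.001], [0.003, -0.001, -1.0]]
wrist knob 1137 [486.46200519 205.64362096 115.44699219]
wrist overhang 2055 ((629.5758056640625, 109.72738647460938), (36.57466506958008, 91.7883071899414), 85.09895324707031) [ 9.8707479e-01 -1.6026023e-01  6.3123663e+02  1.1381562e+02]
wrist turning_tool [284.  20.] 0.95 ((439.1022644042969, 130.60568237304688), (35.09200668334961, 24.59575653076172), 9.317872047424316)
wrist turning_tool [362. 304.] 0.87 ((750.27197265625, 190.09286499023438), (37.763248443603516, 73.40518951416016), 41.86302947998047)
wrist turning_tool [280. 191.] 0.57 ((600.3573608398438, 113.85775756835938), (36.78614044189453, 150.12156677246094), 84.21282196044922)
top knob 0 0
top turning_tool [422. 146.] 0.84 ((726.17724609375, -338.3056335449219), (31.943592071533203, 154.69007873535156), 36.99951171875)
top turning_tool [353. 230.] 0.74 ((505.8719482421875, -157.5672607421875), (236.154052734375, 169.68215942382812), 5.274927616119385)
```

View pics/wrist3.png

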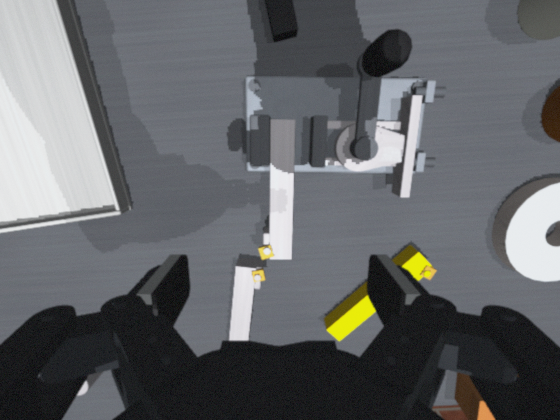

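Emit:
{"fn": "move_arm", "kwargs": {
  "commands": [
    {"gripper": 8.5,"dx": 0.2,"dy": 0.25,"dz": 3,"turn": 0},
    {"gripper": 8.5,"dx": 0.2,"dy": 0.25,"dz": 7,"turn": 0},
    {"gripper": 8.5,"dx": 0.2,"dy": 0.25,"dz": 11,"turn": 0},
    {"gripper": 8.5,"dx": 0.2,"dy": 0.25,"dz": 14,"turn": 0},
    {"gripper": 8.5,"dx": 0.2,"dy": 0.25,"dz": 16.5,"turn": 0},
    {"gripper": 8.5,"dx": 0.2,"dy": 0.25,"dz": 18.4,"turn": 0},
    {"gripper": 8.5,"dx": 0.2,"dy": 0.25,"dz": 18.4,"turn": 0},
    {"gripper": 5.0,"dx": 0.2,"dy": 0.25,"dz": 18.4,"turn": 0}
  ]
}}

```text
time: 8.18
tcp_pos: [599.2, 118.5, 28.0]
orientation: [-0.001, 0.036, 0.999, -0.0]
ft_force: [0.2, -1.1, 1.4]
gripper_width: 75.0
grasp_force: 0.0
```

Emit:
{"fn": "move_arm", "kwargs": {
  "commands": [
    {"gripper": 3.5,"dx": 0,"dy": 0,"dz": 0,"turn": 0},
    {"gripper": 3.5,"dx": 0,"dy": 0,"dz": 0,"turn": 0},
    {"gripper": 3.5,"dx": 0,"dy": 0,"dz": 0,"turn": 0},
    {"gripper": 3.5,"dx": 0,"dy": 0,"dz": 0,"turn": 0},
    {"gripper": 3.5,"dx": 0,"dy": 0,"dz": 0,"turn": 0},
    {"gripper": 3.5,"dx": 0,"dy": 0,"dz": 0,"turn": 0}
  ]
}}

```text
time: 8.68
tcp_pos: [600.5, 118.0, 28.8]
orientation: [0.0, 0.035, 0.999, 0.0]
ft_force: [0.8, 0.6, -0.6]
gripper_width: 34.7
grasp_force: 0.0
```

Emit:
{"fn": "move_arm", "kwargs": {
  "commands": [
    {"gripper": 3.5,"dx": 0,"dy": 0,"dz": 0.5,"turn": 0},
    {"gripper": 3.5,"dx": 0,"dy": 0,"dz": 0.5,"turn": 0},
    {"gripper": 1.8,"dx": 0,"dy": 0,"dz": 0.5,"turn": 0},
    {"gripper": 1.8,"dx": 0,"dy": 0,"dz": 0.5,"turn": 0},
    {"gripper": 1.8,"dx": 0,"dy": 0,"dz": 0.5,"turn": 0},
    {"gripper": 1.8,"dx": 0,"dy": 0,"dz": 0.5,"turn": 0},
    {"gripper": 1.8,"dx": 0,"dy": 0,"dz": 0.5,"turn": 0}
  ],
  "newtons": 80
}}

```text
time: 9.27
tcp_pos: [600.0, 117.8, 23.2]
orientation: [-0.0, 0.035, 0.999, -0.0]
ft_force: [-2.5, -1.1, -1.0]
gripper_width: 23.7
grasp_force: 79.4
```

Emit:
{"fn": "move_arm", "kwargs": {
  "commands": [
    {"gripper": 1.8,"dx": 0,"dy": 0.2,"dz": -0.2,"turn": 0},
    {"gripper": 1.8,"dx": 0,"dy": 0.5,"dz": -0.6,"turn": 0},
    {"gripper": 1.8,"dx": 0,"dy": 0.5,"dz": -1.5,"turn": 0},
    {"gripper": 1.8,"dx": 0,"dy": 0.5,"dz": -3,"turn": 0},
    {"gripper": 1.8,"dx": 0,"dy": 0.5,"dz": -5,"turn": 0},
    {"gripper": 1.8,"dx": 0,"dy": 0.5,"dz": -7.5,"turn": 0},
    {"gripper": 1.8,"dx": 0,"dy": 0.5,"dz": -10,"turn": 0},
    {"gripper": 1.8,"dx": 0,"dy": 0.5,"dz": -12,"turn": 0}
  ]
}}

```text
time: 9.93
tcp_pos: [601.0, 123.3, 145.9]
orientation: [0.001, 0.035, 0.999, 0.0]
ft_force: [-0.8, -0.0, -5.7]
gripper_width: 23.3
grasp_force: 78.7
```

Emit:
{"fn": "move_arm", "kwargs": {
  "commands": [
    {"gripper": 1.8,"dx": 0.5,"dy": -2,"dz": 0,"turn": 0},
    {"gripper": 1.8,"dx": 1.3,"dy": -5,"dz": 0,"turn": -0.03},
    {"gripper": 1.8,"dx": 2.3,"dy": -9,"dz": 0,"turn": -0.06},
    {"gripper": 1.8,"dx": 3.3,"dy": -13,"dz": 0,"turn": -0.09},
    {"gripper": 1.8,"dx": 4.3,"dy": -17,"dz": 0,"turn": -0.12},
    {"gripper": 1.8,"dx": 5.3,"dy": -21,"dz": 0,"turn": -0.14},
    {"gripper": 1.8,"dx": 6.3,"dy": -25,"dz": 0,"turn": -0.16},
    {"gripper": 1.8,"dx": 7.3,"dy": -28.9,"dz": 0,"turn": -0.16}
  ]
}}

```text
time: 10.6
tcp_pos: [506.6, -161.7, 144.2]
orientation: [0.001, -0.045, 0.999, -0.0]
ft_force: [1.0, 0.2, -4.5]
gripper_width: 23.1
grasp_force: 79.1
```

```bash
python3 - <<'E'
from h import *
s=ctrl.read_state(); print(s["tcp_pos"],s["orientation"],s["gripper_width"],s["ft_force"])
im,d=ctrl.snapshot("scene"); P=cloud("scene",d); save("sc4",cv2.resize(im[130:310,150:400],(800,576),interpolation=cv2.INTER_CUBIC))
E
```

```text
[ 506.64878991 -161.74776753  144.22755032] [ 5.20186776e-04 -4.54124314e-02  9.98968181e-01 -1.14944744e-04] 23.14682797517117 [ 1.03392864  0.18134882 -4.54476755]
```

View pics/sc4.png

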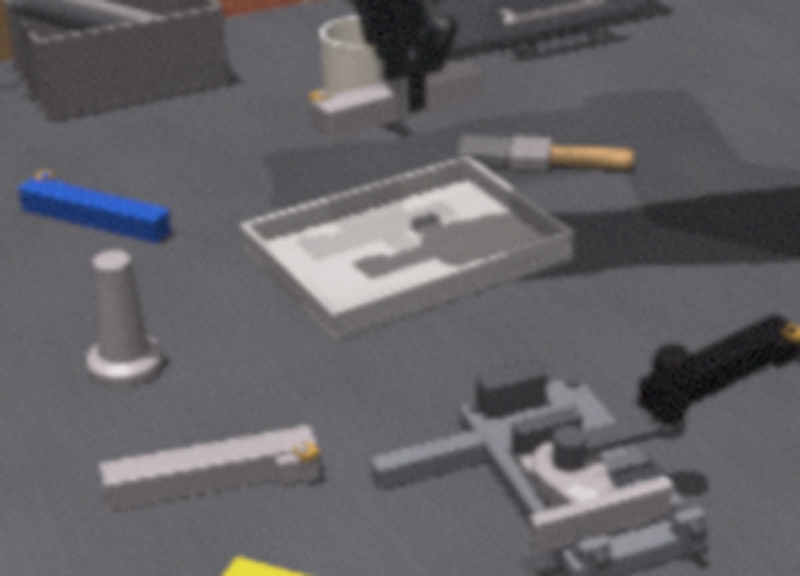

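Emit:
{"fn": "move_arm", "kwargs": {
  "commands": [
    {"gripper": 1.8,"dx": 0,"dy": 0,"dz": 2,"turn": 0},
    {"gripper": 1.8,"dx": 0,"dy": 0,"dz": 5,"turn": 0},
    {"gripper": 1.8,"dx": 0,"dy": 0,"dz": 8,"turn": 0},
    {"gripper": 1.8,"dx": 0,"dy": 0,"dz": 10.5,"turn": 0},
    {"gripper": 1.8,"dx": 0,"dy": 0,"dz": 12,"turn": 0},
    {"gripper": 1.8,"dx": 0,"dy": 0,"dz": 12.8,"turn": 0},
    {"gripper": 1.8,"dx": 0,"dy": 0,"dz": 13.1,"turn": 0},
    {"gripper": 1.8,"dx": 0,"dy": 0,"dz": 13.1,"turn": 0}
  ]
}}

```text
time: 11.32
tcp_pos: [507.7, -160.1, 12.5]
orientation: [-0.0, -0.045, 0.999, 0.0]
ft_force: [0.1, 0.4, -4.2]
gripper_width: 23.6
grasp_force: 79.6
```

Emit:
{"fn": "move_arm", "kwargs": {
  "commands": [
    {"gripper": 1.8,"dx": 0,"dy": 0,"dz": 0.1,"turn": 0},
    {"gripper": 1.8,"dx": 0,"dy": 0,"dz": 0.2,"turn": 0},
    {"gripper": 1.8,"dx": 0,"dy": 0,"dz": 0.3,"turn": 0},
    {"gripper": 1.8,"dx": 0,"dy": 0,"dz": 0.35,"turn": 0},
    {"gripper": 1.8,"dx": 0,"dy": 0,"dz": 0.4,"turn": 0},
    {"gripper": 1.8,"dx": 0,"dy": 0,"dz": 0.4,"turn": 0}
  ]
}}

```text
time: 11.82
tcp_pos: [507.5, -160.2, 8.5]
orientation: [0.0, -0.045, 0.999, -0.0]
ft_force: [0.6, -0.4, -4.4]
gripper_width: 23.7
grasp_force: 79.6
```

Emit:
{"fn": "move_arm", "kwargs": {
  "commands": [
    {"gripper": 1.8,"dx": 0,"dy": 0,"dz": 0.05,"turn": 0},
    {"gripper": 1.8,"dx": 0,"dy": 0,"dz": 0.1,"turn": 0},
    {"gripper": 1.8,"dx": 0,"dy": 0,"dz": 0.1,"turn": 0}
  ]
}}

```text
time: 12.07
tcp_pos: [507.5, -160.2, 8.1]
orientation: [0.0, -0.045, 0.999, -0.0]
ft_force: [-3.0, 1.0, 5.8]
gripper_width: 23.5
grasp_force: 81.3
```

Contact with the floor (force reversed). Release gently, then retreat upward.

Emit:
{"fn": "move_arm", "kwargs": {
  "commands": [
    {"gripper": 3.5,"dx": 0,"dy": 0,"dz": 0,"turn": 0},
    {"gripper": 4.5,"dx": 0,"dy": 0,"dz": 0,"turn": 0},
    {"gripper": 5.5,"dx": 0,"dy": 0,"dz": -0.2,"turn": 0},
    {"gripper": 5.5,"dx": 0,"dy": 0,"dz": -0.2,"turn": 0},
    {"gripper": 5.5,"dx": 0,"dy": 0,"dz": -2,"turn": 0},
    {"gripper": 5.5,"dx": 0,"dy": 0,"dz": -5,"turn": 0},
    {"gripper": 5.5,"dx": 0,"dy": 0,"dz": -9,"turn": 0},
    {"gripper": 5.5,"dx": 0,"dy": 0,"dz": -13,"turn": 0}
  ]
}}

```text
time: 12.73
tcp_pos: [506.6, -159.9, 138.3]
orientation: [-0.001, -0.045, 0.999, 0.0]
ft_force: [0.4, 0.1, 0.6]
gripper_width: 54.7
grasp_force: 0.0
```

Emit:
{"fn": "move_arm", "kwargs": {
  "commands": [
    {"gripper": 5.5,"dx": 2,"dy": 0,"dz": -3,"turn": 0},
    {"gripper": 5.5,"dx": 5,"dy": 0,"dz": -6,"turn": 0},
    {"gripper": 5.5,"dx": 8,"dy": 0,"dz": -8,"turn": 0},
    {"gripper": 5.5,"dx": 11,"dy": 0,"dz": -8,"turn": 0},
    {"gripper": 5.5,"dx": 14,"dy": 0,"dz": -8,"turn": 0},
    {"gripper": 5.5,"dx": 14,"dy": 0,"dz": -8,"turn": 0},
    {"gripper": 5.5,"dx": 14,"dy": 0,"dz": -8,"turn": 0}
  ]
}}

```text
time: 13.32
tcp_pos: [367.1, -172.8, 218.0]
orientation: [0.001, -0.044, 0.999, -0.0]
ft_force: [-0.2, -0.5, 0.9]
gripper_width: 55.0
grasp_force: 0.0
```

```bash
python3 - <<'E'
from h import *
s=ctrl.read_state(); print(s["time"],s["tcp_pos"],s["ft_force"],s["grasp_force"])
im,d=ctrl.snapshot("scene"); save("sc5",cv2.resize(im[130:310,150:400],(800,576),interpolation=cv2.INTER_CUBIC))
P=cloud("scene",d); Q=P[(abs(P[:,0]-508)<90)&(abs(P[:,1]+160)<60)&(P[:,2]>20)&(P[:,2]<60)]; print(len(Q),Q.mean(0),np.percentile(Q,98,0))
E
```

```text
13.3167 [ 367.06051546 -172.81537585  217.99746468] [-0.20411246 -0.5403067   0.91917077] 0.0
419 [ 517.82128269 -156.86022032   28.86050783] [ 586.72342442 -142.45657025   33.5341864 ]
```

View pics/sc5.png

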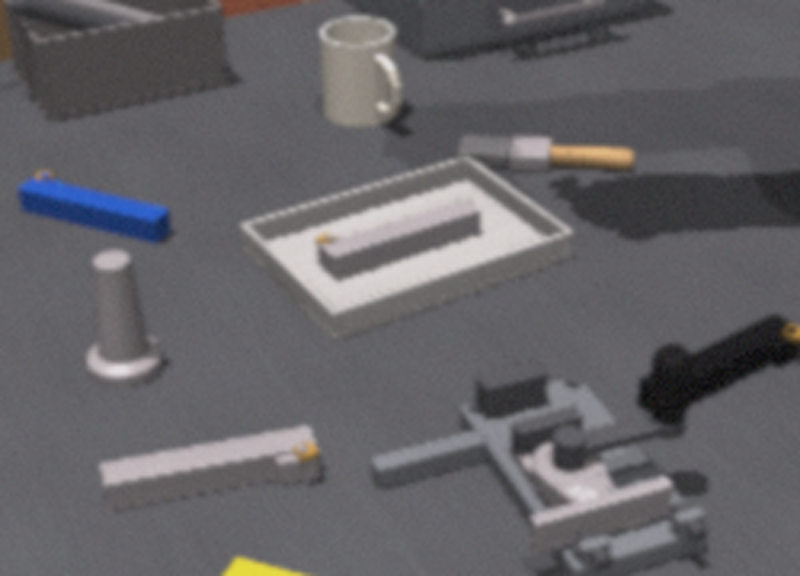

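The tool lies flat in the tray (bar from (330,260) to (475,220)). The vice is still open on its dwell, with the flat on the follower at (590,490). I'm handing in.

```bash
python3 -c "
from plant import ctrl
print(ctrl.close_job())"
```

```text
the job is handed in; nothing more can be done
None
```

I handed the job in at about 13 s: the last picture shows the vice open on its dwell and the turning tool lying flat in the tray; the hand-in call gave no verdict.

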